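Load a conveyor roller up the ramp of a test stand

ROBOT

A 7-joint arm with a two-finger parallel gripper is mounted at the origin on the work surface. World frame = base frame: x ahead of the robot, y to its left, z up, the work surface at z = 0. Lengths are in m, angles in rad, forces in N, time in s.
With the tool pointing down it reaches from about 0.35 to 0.9 m from the base axis. Payload 8.1 kg.
Tool frame: the origin (TCP) lies on the centre line of the jaws, within the pads' length; the fingertips stand 14 mm ahead of it and the grasp point (between the pads) lies 5 mm behind it; z points along the fingers, y is the direction in which the jaws open and shut (so a half turn about z gives the same grasp; the last joint's range is limited). The gripper opens to 92 mm and grips with 3 to 60 N. Pads are 19 mm wide; open, the fingers measure 130 mm over their backs; the gripper's body (75 mm by 190 mm) begins 47 mm behind the grasp point.
Start: joints at [1.156, 0.434, 0.025, 1.573, -0.012, 1.134, -0.075], TCP at [0.192, -0.595, 0.241] pointing down, gripper open.
Joint ranges: [-2.62, 2.62], [-0.44, 2.09], [-1.27, 1.32], [0.08, 2.57], [-1.32, 4.46], [0.12, 2], [-2.74, 2.74]. Speed limits (rad/s): [2.22, 2.22, 3.01, 3.01, 3.14, 3.14, 3.14].

INTERFACE

Orientations are given as a rotation vector (axis times angle).
In Python, from cell import observe, eyes, arm gives the robot as it stands.
- The arm moves only by the tool step_arm, never from a script. Its argument "series" is a list that holds one entry, the list of rows, each a list of 5 numbers: the finger opening in m, from 0 to 0.0918, then the shift along the world's x, y, z in m, then the turn about the world's z in degrees. In form: [[[hand, dx, dy, dz, spin], ...]]. A call has 1 to 20 rows; each row is the pose to reach, as a shift and turn from the pose measured when the call began; what a row does not reach only later rows make up. A row lasts 1/12 s, in which the tool goes at most 41.7 mm and 7.16 degrees, less where a joint would pass 70% of its speed; a pose out of reach is approached as far as the arm can. A call with a gripper value outside its range is refused whole. The fingers move at their own pace and stop on an object; "squeeze" is the grip in N (left out, the last holds). Time passes only in rows, so rows that repeat a pose let the fingers close. It gives the time, the measured TCP pose, the force and the opening at its end, in the units of the state.
- observe(): the state, without advancing time (a new reading comes with each control period).
- eyes.get_image(name): name is "side" or "top"; returns (picture, depth): 384x512x3 uint8, red, green, blue; 384x512 float32, m along the optical axis (not along the pixel's ray), 0 where there is no reading.
- eyes.camera_params(name): a dict with "intrinsics" (3x3 intrinsics, pixels), "distortion" ([k1, k2, p1, p2, k3] as OpenCV has them; the pictures are not rectified), "position" and "attitude" of the camera in the world. Camera axes: x right, y down, z forward; pixel columns grow to the right and rows downward; lengths in m; the calibration is good to about 2 mm. A picture is of the moment at which its call begins. camera_params takes no time and is no camera call.
- arm.sign_off(): hands the job in, once; it reports no verdict.
The state is a dict: "clock": time; "joints": joint angles; "dq": joint speeds; "joint_efforts": joint torques, N m; "position": TCP position; "ee_rot": TCP orientation; "force": force on the tool from outside, world axes, zero at the start; "ft_torque": the same for the moment, N m; "width": opening from 0.0 (shut) to 1.0 (fully open).
Only numpy, scipy, OpenCV 4.12 (cv2) and the standard library are available. Lean on these libraries where they do the work, as an engineer would, in place of code of your own. Each camera call takes 0.05 s, during which the arm holds its last target.

TASK

Roll the bright steel conveyor roller up the test stand's sloping rails by pushing it from behind with two spread fingertips, keeping it square to the rails, until it lies fully home against the two rubber stops and the red pawl has sprung up behind it; then take the hand away. Push steadily and stay in touch with it all the way, so that it never rolls free or runs back down; do not take it between the fingers and do not lift it off the rails. Leave the other things on the stand and the bench as they are.

Things in the scene. Friction and masses are not known exactly. Their poses are not given: they have to be found in the camera images.
- roller: The roller to load: bright steel tube, 50 mm diameter, 200 mm long, black end caps, two dark grooves near one end; 0.4 to 0.75 kg, friction about 0.35. Origin at its centre; y along its length, x and z turn as it rolls. Starts on the level infeed rails, up to 0.12 rad askew, 40 to 95 mm before the slope. Pushed at one point only it twists round; two fingers spread along it keep it square.
- roller_pos_y (a point): Point on the steel roller's axis, 40 mm from its centre towards its +y (grooved) end.
- roller_neg_y (a point): Point on the steel roller's axis, 40 mm from its centre towards its -y (plain) end.
- stand: Roller test stand, fixed: grey base plate 420 x 340 x 12 mm. Origin on the bench, 10 mm uphill of the plate's middle; x uphill along the rails, z up. Two level infeed rails, tops 42 mm above the bench, x = -202 to -40 mm; lip at their outer end 6 mm above them. Infeed side guides at y = +-108 mm funnel to +-102 mm before the slope, 18 mm tall. Nothing rises over 46 mm above the rails.
- ramp: The stand's sloping part: two aluminium rails, each 42 mm wide, inner edges 66 mm either side of the middle (open between), 200 mm long, climbing at 8 degrees (0.14 rad). Origin at the foot of the slope, midway between the rails, level with their upper faces; x points up the slope, y across it, z square out of the rails. Steel side guides, inner faces at y = +-102 mm, 18 mm above the rails.
- home (a point): Where the roller's centre lies when home: 165 mm up the slope (x of the ramp), midway between the rails, 25 mm above them. The stop is a blue plate across the top of the slope, 46 mm tall above the rails, with two round black rubber pads 60 mm either side of the middle, their faces 25 mm uphill of this point.
- pawl (a joint): Red spring pawl, 24 mm wide, midway between the ramp rails: 0 = up (tip 12 mm above the rails), about 0.3 rad = tip pressed level with the rails. The passing roller presses it down (1 to 2 N); it springs up behind the roller once that is within about 3 mm of the stops, and then holds it. Fingers over the middle must stay 14 mm or more above the rails, or else keep to either side of it.
- pawl_tip (a point): Upper edge of the pawl's tip, midway between the rails, 141 mm up the slope when the pawl is up.
- sleeve_a: bystander: brass bearing sleeve, 36 mm across, 30 mm tall, standing on the base plate on the +y side of the ramp
- sleeve_b: bystander: same sleeve, on the base plate on the -y side of the ramp
- multimeter: bystander: yellow and grey handheld meter lying on the bench, 82 x 160 x 45 mm
- contactor: bystander: grey and black relay block standing on the bench, 75 x 45 x 85 mm
- spare_roller: bystander: black rubber-covered roller standing upright on the bench, 56 mm across, 162 mm tall; not the one to load
- terminals: bystander: row of grey, blue and green terminal blocks on a short rail, 110 x 48 x 44 mm
- screwdriver: bystander: red-handled screwdriver lying on the bench at the right
- parts_bin: bystander: blue open bin with rings, 150 x 100 x 75 mm, on the bench at the left

How it is judged:
On the way:
1. the fingers push the roller on the upper half of the slope (x of roller in the frame of ramp between 0.09 and 0.15 m and contact force between the fingers and roller above 0.1 N).
At the end, for the whole second after the job is handed in: the roller rests on the ramp rails with its centre within 6 mm of the home position against the rubber stops, square to the rails within 0.06 rad, between the side guides, still, and the red pawl is up behind it (joint under 0.08 rad) (x of roller in the frame of ramp between 0.159 and 0.169 m and z of roller in the frame of ramp between 0.02 and 0.03 m and y of roller in the frame of ramp between -0.012 and 0.012 m and angle between the y axis of roller and the y axis of ramp, either way round below 0.06 rad and value of joint pawl below 0.08 rad and linear speed of roller below 0.02 m/s); the robot touches nothing.
It fails at once if the roller is lifted more than 12 mm off the sloping rails (x of roller in the frame of ramp above -0.005 m and z of roller in the frame of ramp above 0.037 m).
It fails at once if the roller is lifted more than 12 mm off the infeed rails, or carried away from them (x of roller in the frame of ramp below -0.005 m and z of roller in the frame of stand above 0.079 m).
It fails at once if the roller is taken between the fingers (the grasp point comes within 25 mm of its axis) (distance between the grasp point and roller below 0.025 m or distance between the grasp point and roller_pos_y below 0.025 m or distance between the grasp point and roller_neg_y below 0.025 m).
It fails at once if the roller rolls free on the slope (faster than 0.25 m/s with no finger on it: run back some 4 cm, or flicked) (x of roller in the frame of ramp above 0.01 m and linear speed of roller above 0.25 m/s and contact force between the fingers and roller below 0.02 N).
It fails at once if a bystander is moved more than 20 mm or tipped over (distance of any of sleeve_a, sleeve_b, multimeter, contactor, spare_roller, terminals, screwdriver, parts_bin from where it was at the start of the episode above 0.02 m or angle between any of sleeve_a, sleeve_b, multimeter, contactor, spare_roller, terminals, parts_bin's own z axis and vertical above 0.4 rad).
It also fails if it takes over 38 s, if anything falls off the work surface, if the arm or the gripper's body presses on something with over 40 N, if the wrist force passes 120 N, or if a joint passes its speed limit or range.

## Working session

There is one attempt and no reset: what is moved stays moved. The work goes in short steps, Python scripts to look and compute and a tool call to move; the robot and the scene stay as the last step left them, time stands still between calls to the robot, and variables do not carry over. Pictures are saved under pics/ and viewed, and the job is handed in when it is done.

Besides the shell and the picture viewer there is one more tool, called after "Request:" by a JSON object that holds its "fn" and its "kwargs", one argument or row to a line. step_arm: Moves the arm, as the interface text tells. Its arguments: {"type":"object","properties":{"series":{"type":"array"},"squeeze":{"type":"number"}},"required":["series"]}

```bash
ls; mkdir -p pics; python3 - <<'E'
from cell import observe, eyes, arm
import cv2, numpy as np, json
s=observe(); print(s)
for n in ("side","top"):
    im,d=eyes.get_image(n); cv2.imwrite(f"pics/{n}0.png",im[:,:,::-1]); np.save(f"pics/{n}0.npy",d); np.save(f"pics/{n}0im.npy",im)
    print(n,eyes.camera_params(n))
E
```

```text
pics
{'clock': 0.0, 'joints': array([ 1.15641836,  0.43522355,  0.02499723,  1.57409406, -0.01159602,
        1.13400419, -0.07510685]), 'dq': array([-2.47709518e-03,  2.48507135e-05,  1.60451983e-03, -1.05203147e-03,
        1.38322133e-04,  8.68296632e-04, -6.64501033e-04]), 'joint_efforts': array([ 4.24939817e-04, -6.67833567e+01,  9.85361226e-01, -3.14451563e+01,
       -6.04505930e-02,  4.31772578e-02,  1.16458127e-04]), 'position': array([ 0.19150177, -0.59442343,  0.23994607]), 'ee_rot': array([-3.10200679e+00, -4.87370200e-01,  6.28394575e-04]), 'force': array([ 0.96131054,  0.2534539 , -0.59920459]), 'ft_torque': array([0.0004133 , 0.00230543, 0.00978676]), 'width': 0.9985725520158975}
side {'intrinsics': array([[366.40148047,   0.        , 257.34875063],
       [  0.        , 366.40148047, 191.10589917],
       [  0.        ,   0.        ,   1.        ]]), 'distortion': array([-0.0354828,  0.       ,  0.       ,  0.       ,  0.       ]), 'position': array([-0.12956317, -1.14851587,  0.81439373]), 'attitude': array([-2.01265173,  0.54041309, -0.29034365])}
top {'intrinsics': array([[425.31372528,   0.        , 250.50305494],
       [  0.        , 425.31372528, 190.90282535],
       [  0.        ,   0.        ,   1.        ]]), 'distortion': array([-0.04991484,  0.        ,  0.        ,  0.        ,  0.        ]), 'position': array([0.25767386, 0.02055581, 1.50644897]), 'attitude': array([-2.12851775,  2.12823373, -0.19021823])}
```

View pics/side0.png

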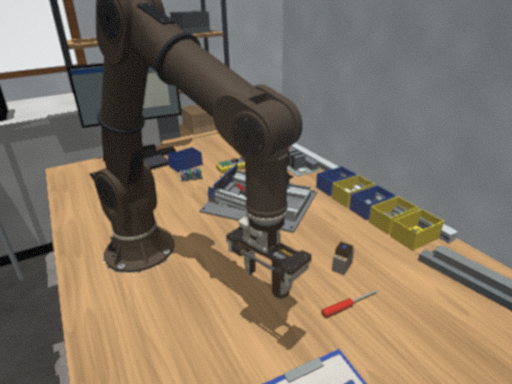

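View pics/top0.png

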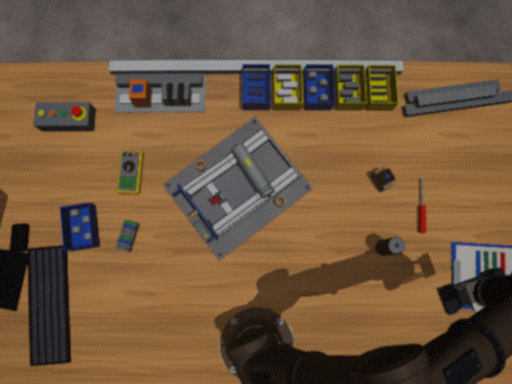

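The top view shows the stand at about (238,188), with the roller at (252,170). The blue stop is at about (195,215) and the red pawl at (215,200), so uphill runs left and down in the image. In the side view the arm partly hides the stand. Next I'll enlarge it and look at the depth.

```bash
cat > h.py <<'E'
import cv2, numpy as np
from scipy.spatial.transform import Rotation as R
from cell import eyes
def ray(n,uv):
    p=eyes.camera_params(n); K=p["intrinsics"]; 
    q=cv2.undistortPoints(np.array(uv,float).reshape(-1,1,2),K,p["distortion"])[:,0]
    Rm=R.from_rotvec(p["attitude"]).as_matrix()
    return p["position"], np.c_[q,np.ones(len(q))]@Rm.T
def onz(n,uv,z):
    o,d=ray(n,uv); return o+d*((z-o[2])/d[:,2:3])
def dep(n,uv,D):
    o,d=ray(n,uv); uv=np.array(uv).reshape(-1,2).astype(int)
    return o+d*D[uv[:,1],uv[:,0]][:,None]
def proj(n,P):
    p=eyes.camera_params(n); Rm=R.from_rotvec(p["attitude"]).as_matrix()
    r=cv2.Rodrigues(Rm.T)[0]; 
    return cv2.projectPoints(np.array(P,float).reshape(-1,3),r,-Rm.T@p["position"],p["intrinsics"],p["distortion"])[0][:,0]
E
python3 - <<'E'
import numpy as np,cv2
from h import *
im=np.load("pics/top0im.npy")[:,:,::-1]; D=np.load("pics/top0.npy")
c=im[110:262,158:318]; cv2.imwrite("pics/crop0.png",cv2.resize(c,None,fx=4.9,fy=3.9*4.9/3.9*0.8,interpolation=cv2.INTER_CUBIC) if 0 else cv2.resize(c,None,fx=3.9,fy=3.9,interpolation=cv2.INTER_CUBIC))
# points from depth
v,u=np.mgrid[110:262,158:318]; P=dep("top",np.c_[u.ravel(),v.ravel()],D)
z=P[:,2]; print(np.histogram(z,bins=np.arange(-.02,.13,.005)))
E
```

```text
(array([   0,    9,  379, 4170, 6909, 2706, 3531, 1982,  209,   94,  151,
        216,  578,  539,  358,  336,  414,  304,  157,  122,  165,  263,
        319,  102,   33,   42,   45,   76,   17]), array([-2.00000000e-02, -1.50000000e-02, -1.00000000e-02, -5.00000000e-03,
        3.46944695e-18,  5.00000000e-03,  1.00000000e-02,  1.50000000e-02,
        2.00000000e-02,  2.50000000e-02,  3.00000000e-02,  3.50000000e-02,
        4.00000000e-02,  4.50000000e-02,  5.00000000e-02,  5.50000000e-02,
        6.00000000e-02,  6.50000000e-02,  7.00000000e-02,  7.50000000e-02,
        8.00000000e-02,  8.50000000e-02,  9.00000000e-02,  9.50000000e-02,
        1.00000000e-01,  1.05000000e-01,  1.10000000e-01,  1.15000000e-01,
        1.20000000e-01,  1.25000000e-01]))
```

View pics/crop0.png

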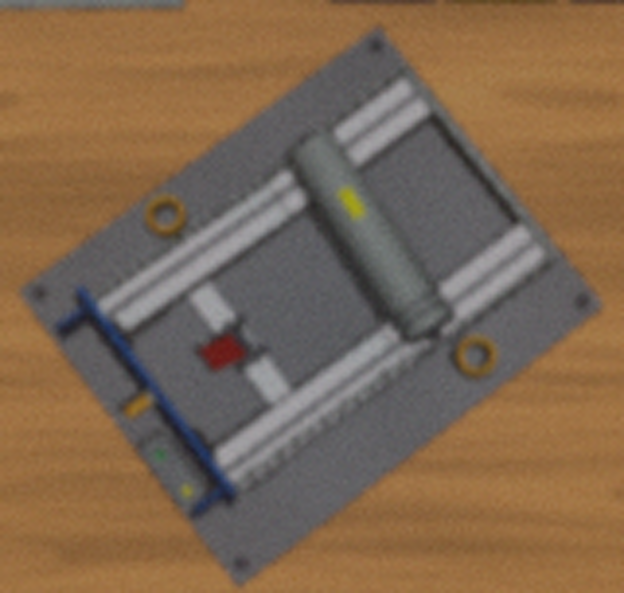

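Crop: the plate corners are at about (378,28), (602,305), (240,584) and (20,290). The roller runs from (310,140) to (425,330), with its grooved end at lower right. The blue stop is at lower left and the pawl at (222,350). Next I'll fit the plate and the roller.

```bash
python3 - <<'E'
import numpy as np,cv2
from h import *
im=np.load("pics/top0im.npy"); D=np.load("pics/top0.npy")
hsv=cv2.cvtColor(im,cv2.COLOR_RGB2HSV)
m=np.zeros(im.shape[:2],np.uint8); sub=(slice(112,262),slice(158,318))
# grey plate vs wood : low saturation or anything non wood
m[sub]=(hsv[sub][...,1]<70)*255
m=cv2.morphologyEx(m,cv2.MORPH_CLOSE,np.ones((9,9)))
cs,_=cv2.findContours(m,cv2.RETR_EXTERNAL,cv2.CHAIN_APPROX_NONE)
c=max(cs,key=cv2.contourArea); print(cv2.contourArea(c))
P=onz("top",c[:,0].astype(float),0.012)
r=cv2.minAreaRect((P[:,:2]*1000).astype(np.float32)); print("plate",r)
# hand corners
H=np.array([(378,28),(602,305),(240,584),(20,290)])/3.9+[158,110]-0.4
C=onz("top",H,0.012); print(C.round(4)); print([np.linalg.norm(C[i]-C[(i+1)%4]).round(4) for i in range(4)])
# other features
def cr(a): return np.array(a)/3.9+[158,110]-0.4
print("blue top", onz("top",[cr((84,292)),cr((230,494))],0.1).round(4))
v,u=np.mgrid[110:262,158:318]; Q=dep("top",np.c_[u.ravel(),v.ravel()],D)
np.save("pics/Q.npy",Q)
# roller crop region polygon
poly=np.array([cr(x) for x in [(300,130),(330,120),(455,320),(410,345)]],np.float32)
ins=np.array([cv2.pointPolygonTest(poly,(float(a),float(b)),False)>0 for a,b in zip(u.ravel(),v.ravel())])
q=Q[ins&(Q[:,2]>.07)]; print(len(q),np.percentile(q[:,2],[5,25,50,75,95,99]).round(4),q.mean(0))
rr=cv2.minAreaRect((q[:,:2]*1000).astype(np.float32)); print(rr)
E
```

```text
10622.0
plate ((544.2926635742188, 67.6083984375), (339.0606994628906, 417.82611083984375), 37.62890625)
[[ 0.8046  0.0054  0.012 ]
 [ 0.5379 -0.1997  0.012 ]
 [ 0.2849  0.1291  0.012 ]
 [ 0.5518  0.3351  0.012 ]]
[np.float64(0.3365), np.float64(0.4149), np.float64(0.3372), np.float64(0.4155)]
blue top [[0.5327 0.261  0.1   ]
 [0.3586 0.1321 0.1   ]]
612 [0.081  0.0875 0.0906 0.0933 0.0969 0.0989] [0.58090256 0.00535013 0.09227801]
((475.5595703125, -7.4939727783203125), (426.02435302734375, 107.45770263671875), 6.820937156677246)
```

```bash
cat >> h.py <<'E'
TH=np.deg2rad(127.63); UX=np.array([np.cos(TH),np.sin(TH),0]); UY=np.array([-np.sin(TH),np.cos(TH),0]); UZ=np.array([0,0,1.])
O=np.array([.5443,.0676,0])+.01*UX
RS=np.c_[UX,UY,UZ]
def tos(P): return (np.array(P)-O)@RS
def tow(S): return np.array(S)@RS.T+O
E
python3 - <<'E'
import numpy as np,cv2
from h import *
im=np.load("pics/top0im.npy")
S=tos(np.load("pics/Q.npy"))
print("ramp rails z vs x:")
for x in np.arange(-.19,.17,.03):
    k=(abs(S[:,0]-x)<.012)&(abs(abs(S[:,1])-.085)<.012); print(round(x,3),k.sum(),np.median(S[k,2]).round(4), (0.042 if x<-.04 else .042+.1405*(x+.04)).__round__(4))
k=(S[:,2]>.078)&(S[:,2]<.105)&(S[:,0]<0)&(S[:,0]>-.19)&(abs(S[:,1])<.12)
q=S[k]; print(len(q),q.min(0),q.max(0))
for it in range(3):
    a,b=np.polyfit(q[:,1],q[:,0],1); r=q[:,0]-a*q[:,1]-b; q=q[abs(r)<.03]
print("depth slope",a,"x",b,"resid",r.std(), "y range",np.percentile(q[:,1],[1,50,99]))
# image rows: profile across roller, rectified stand-plane view at z=0.067
xs=np.arange(-.22,.2,.001); ys=np.arange(-.15,.15,.001)
X,Y=np.meshgrid(xs,ys); 
W=tow(np.c_[X.ravel(),Y.ravel(),np.full(X.size,.067)])
px=proj("top",W).astype(np.float32).reshape(*X.shape,2)
rect=cv2.remap(im,px[...,0],px[...,1],cv2.INTER_CUBIC)
rect=cv2.resize(rect[:,:,::-1],None,fx=1.9,fy=1.9)
cv2.imwrite("pics/rect0.png",rect)
E
```

```text
ramp rails z vs x:
-0.19 89 0.0438 0.042
-0.16 88 0.0433 0.042
-0.13 88 0.0438 0.042
-0.1 73 0.0866 0.042
-0.07 113 0.0891 0.042
-0.04 99 0.0442 0.042
-0.01 93 0.0475 0.0462
0.02 92 0.0525 0.0504
0.05 89 0.0567 0.0546
0.08 94 0.0607 0.0589
0.11 94 0.065 0.0631
0.14 100 0.0699 0.0673
765 [-0.1104435  -0.10385762  0.07801747] [-0.05143733  0.10703594  0.1004741 ]
depth slope 0.07645017119026352 x -0.07929965449713006 resid 0.013059920245988472 y range [-0.10020987 -0.0006016   0.0967626 ]
```

View pics/rect0.png

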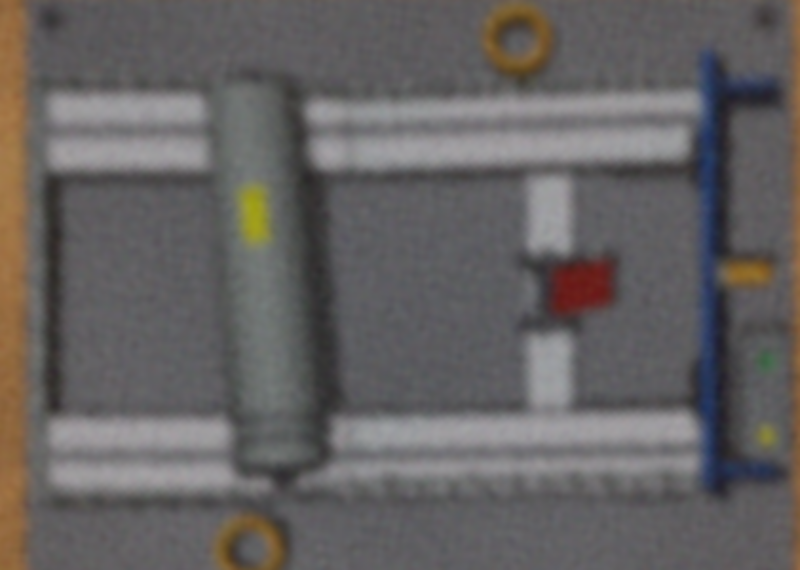

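The stand frame is consistent: rail heights agree within 2 mm, and the rail and stop-plate parallax matches expectation. In the stand frame the roller centre is at about (-0.080, -0.002) m, skewed about 0.078 rad with its grooved end ahead. The first move swings the hand high to a staging point behind the roller and spins it +110° so the jaws lie along stand y.

Request:
{"fn": "step_arm", "kwargs": {
  "series": [
    [[0.0918,0.015,0.02,0.03,5.5],[0.0918,0.035,0.045,0.06,11],[0.0918,0.06,0.075,0.06,16.5],[0.0918,0.085,0.107,0.06,22],[0.0918,0.11,0.14,0.06,27.5],[0.0918,0.135,0.172,0.06,33],[0.0918,0.16,0.204,0.06,38.5],[0.0918,0.185,0.236,0.06,44],[0.0918,0.21,0.268,0.06,49.5],[0.0918,0.235,0.3,0.06,55],[0.0918,0.26,0.332,0.06,60.5],[0.0918,0.285,0.364,0.05,66],[0.0918,0.31,0.396,0.04,71.5],[0.0918,0.335,0.428,0.02,77],[0.0918,0.36,0.46,0.0,82.5],[0.0918,0.385,0.491,-0.02,88],[0.0918,0.41,0.523,-0.04,93.5],[0.0918,0.43,0.548,-0.06,99],[0.0918,0.435,0.555,-0.08,104.5],[0.0918,0.435,0.555,-0.08,109.8]]
  ]
}}

```text
clock: 1.77
position: [0.6258, -0.034, 0.1549]
ee_rot: [-1.367, -2.82, 0.001]
force: [-0.8, -0.8, 0.1]
width: 0.999
```

```bash
python3 - <<'E'
from h import *
from cell import observe
s=observe(); print(s["clock"],s["position"],tos(s["position"]),s["force"],s["joints"].round(2))
y=R.from_rotvec(s["ee_rot"]).as_matrix(); print(y.round(3)); print(np.rad2deg(np.arctan2(y[1,1],y[0,1])), "want 37.63 mod 180")
for n in("side","top"):
    im,_=eyes.get_image(n); cv2.imwrite(f"pics/{n}1.png",im[:,:,::-1])
    c=im[110:262,158:318] if n=="top" else im[110:262,178:338]
    cv2.imwrite(f"pics/{n}1c.png",cv2.resize(c[:,:,::-1],None,fx=3.9,fy=3.9,interpolation=cv2.INTER_CUBIC))
E
```

```text
1.7667 [ 0.62580204 -0.0340111   0.15485288] [-0.14023483 -0.00250751  0.15485288] [-0.81353211 -0.80111317  0.07256197] [ 0.34  0.59 -0.57  1.63  0.35  1.04  0.34]
[[-0.62   0.785 -0.007]
 [ 0.785  0.62   0.003]
 [ 0.006 -0.004 -1.   ]]
38.283466428496155 want 37.63 mod 180
```

View pics/top1c.png

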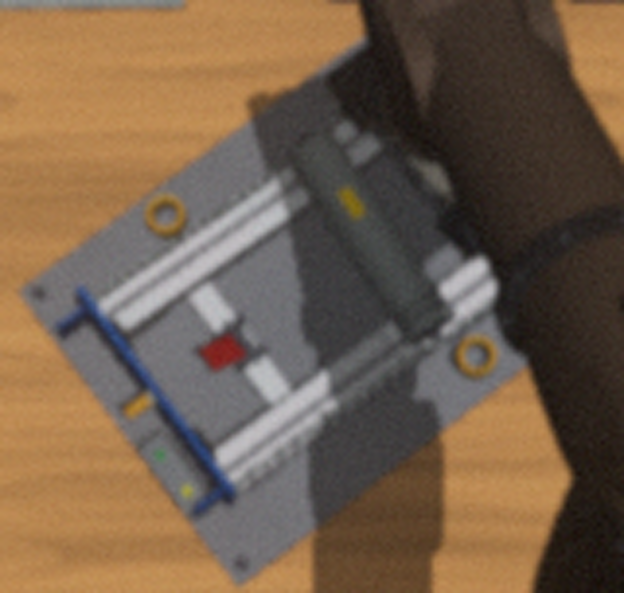

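View pics/side1c.png

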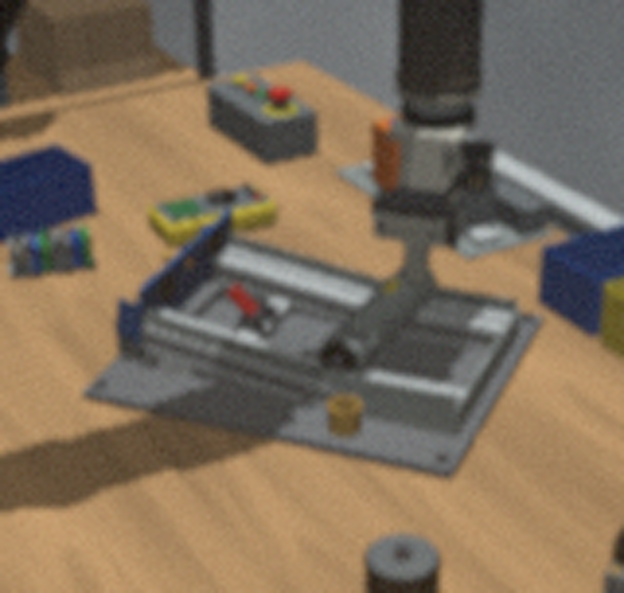

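The top crop shows the hand behind the roller (roller from (310,150) to (420,330)), the roller unmoved, and the pawl at (222,350). In the side crop the fingers sit behind the roller at (430,250). Now I descend to TCP z of about 0.071, 8 mm further back.

Request:
{"fn": "step_arm", "kwargs": {
  "series": [
    [[0.0918,0.003,-0.008,-0.005,-0.6],[0.0918,0.003,-0.008,-0.025,-0.6],[0.0918,0.003,-0.008,-0.045,-0.6],[0.0918,0.003,-0.008,-0.062,-0.6],[0.0918,0.003,-0.008,-0.075,-0.6],[0.0918,0.003,-0.008,-0.083,-0.6],[0.0918,0.003,-0.008,-0.083,-0.6],[0.0918,0.003,-0.008,-0.083,-0.6]]
  ]
}}

```text
clock: 2.53
position: [0.6291, -0.0469, 0.0755]
ee_rot: [-1.395, -2.811, 0.003]
force: [0.7, 0.7, 0.1]
width: 1.003
```

```bash
cat > st.py <<'E'
from h import *
from cell import observe
import sys
s=observe(); p=tos(s["position"]); y=R.from_rotvec(s["ee_rot"]).as_matrix()
f=(s["force"]-[-.8,-.8,.1])@RS
print("t",round(s["clock"],2),"stand",p.round(4),"yaw err",(np.rad2deg(np.arctan2(y[1,1],y[0,1]))-37.63).round(2),"F stand",f.round(2),"Tq",s["ft_torque"].round(3))
if len(sys.argv)>1:
  for n in("side","top"):
    im,d=eyes.get_image(n); np.save(f"pics/{n}{sys.argv[1]}.npy",d); np.save(f"pics/{n}{sys.argv[1]}im.npy",im)
    c=im[110:262,158:318] if n=="top" else im[110:262,178:338]
    cv2.imwrite(f"pics/{n}{sys.argv[1]}c.png",cv2.resize(c[:,:,::-1],None,fx=3.9,fy=3.9,interpolation=cv2.INTER_CUBIC))
E
python3 st.py
```

```text
t 2.53 stand [-0.1524  0.0028  0.0755] yaw err -0.44 F stand [ 0.21 -2.11 -0.  ] Tq [ 0.028 -0.141 -0.002]
```

Request:
{"fn": "step_arm", "kwargs": {
  "series": [
    [[0.0918,-0.001,0.004,-0.003,0.4],[0.0918,-0.003,0.008,-0.004,0.4],[0.0918,-0.005,0.011,-0.004,0.4],[0.0918,-0.007,0.014,-0.004,0.4],[0.0918,-0.01,0.018,-0.004,0.4],[0.0918,-0.012,0.021,-0.004,0.4],[0.0918,-0.015,0.024,-0.004,0.4],[0.0918,-0.017,0.027,-0.004,0.4],[0.0918,-0.019,0.03,-0.004,0.4],[0.0918,-0.021,0.033,-0.004,0.4],[0.0918,-0.023,0.035,-0.004,0.4],[0.0918,-0.025,0.037,-0.004,0.4],[0.0918,-0.026,0.039,-0.004,0.4],[0.0918,-0.027,0.04,-0.004,0.4]]
  ]
}}

```text
clock: 3.7
position: [0.6025, -0.0072, 0.0718]
ee_rot: [-1.387, -2.816, 0.003]
force: [2.2, -2.3, 1.6]
width: 1.003
```

```bash
python3 st.py 2
```

```text
t 3.7 stand [-0.1048 -0.0004  0.0718] yaw err -0.07 F stand [-2.98 -1.49  1.54] Tq [-0.42  -0.634 -0.209]
```

View pics/top2c.png

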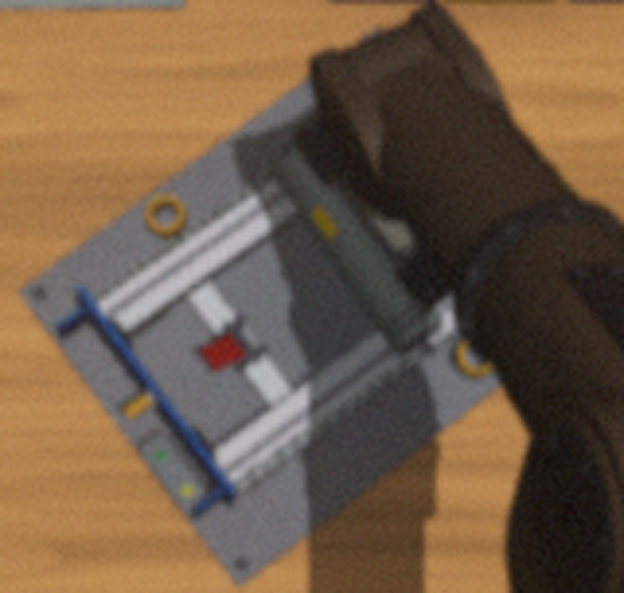

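View pics/side2c.png

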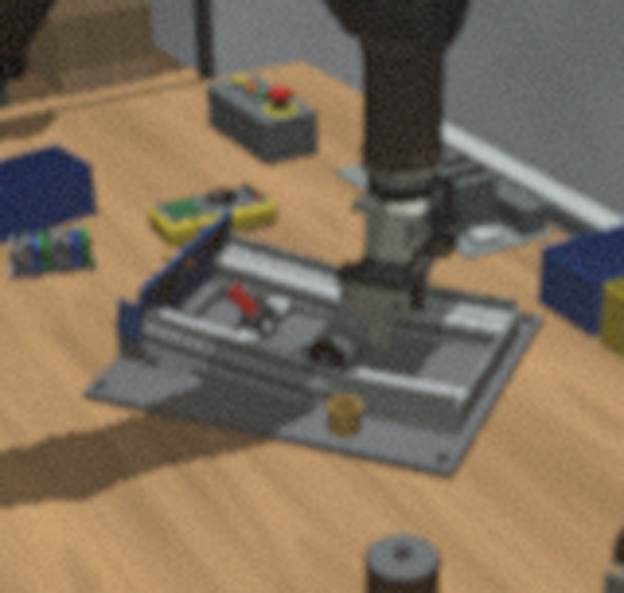

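The top crop shows the roller now nearly parallel to the stop, with the fingers against its back. The force is about 3 N. I'll keep pushing at about 48 mm/s, first along the level and then onto the slope.

Request:
{"fn": "step_arm", "kwargs": {
  "series": [
    [[0.0918,-0.0024,0.0032,0,0],[0.0918,-0.0049,0.0063,0,0],[0.0918,-0.0073,0.0095,0,0],[0.0918,-0.0098,0.0127,0,0],[0.0918,-0.0122,0.0158,0,0],[0.0918,-0.0147,0.019,0,0],[0.0918,-0.0171,0.0222,0,0],[0.0918,-0.0195,0.0253,0.0006,0],[0.0918,-0.022,0.0285,0.0011,0],[0.0918,-0.0244,0.0317,0.0017,0],[0.0918,-0.0269,0.0348,0.0022,0],[0.0918,-0.0293,0.038,0.0028,0],[0.0918,-0.0317,0.0412,0.0034,0],[0.0918,-0.0342,0.0444,0.0039,0],[0.0918,-0.0366,0.0475,0.0045,0],[0.0918,-0.0391,0.0507,0.0051,0],[0.0918,-0.0415,0.0539,0.0056,0],[0.0918,-0.044,0.057,0.0062,0],[0.0918,-0.0459,0.0595,0.0067,0],[0.0918,-0.047,0.061,0.007,0]]
  ]
}}

```text
clock: 5.47
position: [0.5548, 0.0546, 0.0787]
ee_rot: [-1.385, -2.816, 0.003]
force: [1.6, -2.0, 1.6]
width: 1.001
```

```bash
python3 st.py 3
```

```text
t 5.47 stand [-0.0267 -0.0004  0.0787] yaw err -0.01 F stand [-2.43 -1.19  1.55] Tq [-0.453 -0.597 -0.171]
```

View pics/top3c.png

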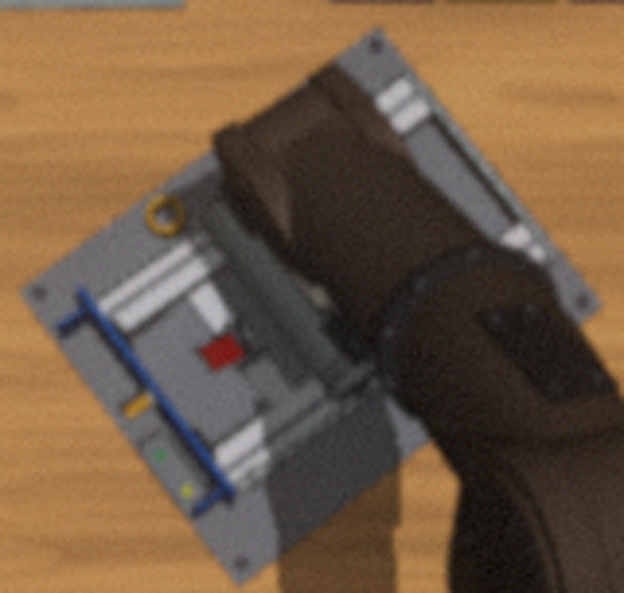

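View pics/side3c.png

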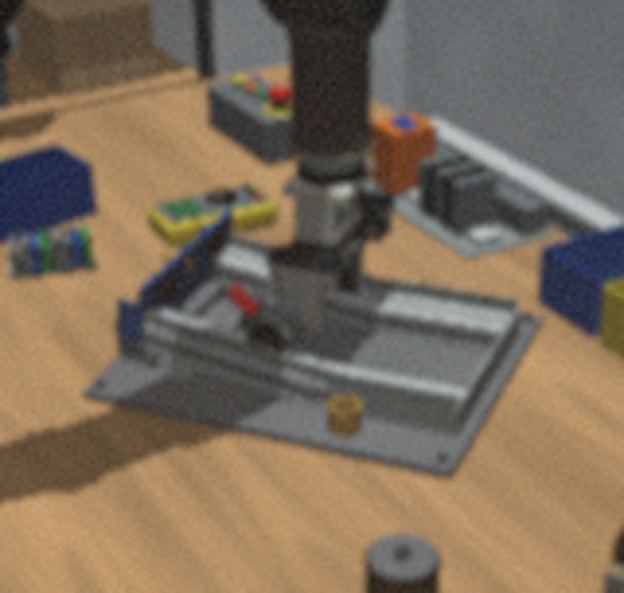

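The top crop shows the roller square on the slope, with its front edge running from about (210,205) to (345,385), parallel to the blue stop, and the pawl ahead of it. I'll check the roller's position relative to the TCP using depth.

```bash
cat > rm.py <<'E'
from h import *
import sys
n=sys.argv[1]; D=np.load(f"pics/top{n}.npy")
v,u=np.mgrid[110:262,158:318]; S=tos(dep("top",np.c_[u.ravel(),v.ravel()],D)); S[:,2]-=.002
h=S[:,2]-(.042+.1405*np.maximum(S[:,0]+.04,0))
k=(h>.03)&(h<.055)&(abs(S[:,1])<.105)&(S[:,0]<.16)
q=S[k]
print("n",k.sum())
# front edge: by y bin, max x of points; top by median
for y in np.arange(-.09,.1,.03):
    b=q[abs(q[:,1]-y)<.015]
    if len(b)>4: print(round(y,2),len(b),np.percentile(b[:,0],[5,50,95]).round(4),"zmax",np.percentile(b[:,2],95).round(4))
E
python3 rm.py 3
```

```text
n 724
-0.09 83 [0.0085 0.0243 0.1533] zmax 0.1169
-0.06 110 [0.0066 0.0258 0.1535] zmax 0.1156
-0.03 102 [0.0031 0.0217 0.1527] zmax 0.1166
0.0 106 [0.0024 0.0218 0.1556] zmax 0.117
0.03 107 [0.0029 0.0216 0.1534] zmax 0.1156
0.06 107 [0.0088 0.0263 0.1535] zmax 0.1169
0.09 109 [-0.0063  0.0196  0.1532] zmax 0.1165
```

```bash
sed -i 's/S\[:,0\]<.16/S[:,0]<.12/' rm.py; python3 rm.py 3
```

```text
n 541
-0.09 63 [0.0084 0.0206 0.0314] zmax 0.1008
-0.06 73 [0.0045 0.0184 0.0305] zmax 0.1016
-0.03 82 [0.0025 0.0172 0.031 ] zmax 0.1014
0.0 80 [0.0021 0.0168 0.0309] zmax 0.101
0.03 84 [0.0022 0.0177 0.0307] zmax 0.1018
0.06 72 [0.008  0.0195 0.0319] zmax 0.1016
0.09 87 [-0.0071  0.0149  0.0319] zmax 0.1001
```

The roller is square, with its front edge uniform at 0.031 m. Its centre is at about 0.0075, so the finger offset is 34.5 mm as assumed. Home is 112 mm further on, so I'll keep pushing.

Request:
{"fn": "step_arm", "kwargs": {
  "series": [
    [[0.0918,-0.0024,0.0032,0.0006,0],[0.0918,-0.0049,0.0063,0.0011,0],[0.0918,-0.0073,0.0095,0.0017,0],[0.0918,-0.0098,0.0127,0.0022,0],[0.0918,-0.0122,0.0158,0.0028,0],[0.0918,-0.0147,0.019,0.0034,0],[0.0918,-0.0171,0.0222,0.0039,0],[0.0918,-0.0195,0.0253,0.0045,0],[0.0918,-0.022,0.0285,0.0051,0],[0.0918,-0.0244,0.0317,0.0056,0],[0.0918,-0.0269,0.0348,0.0062,0],[0.0918,-0.0293,0.038,0.0067,0],[0.0918,-0.0317,0.0412,0.0073,0],[0.0918,-0.0342,0.0444,0.0079,0],[0.0918,-0.0366,0.0475,0.0084,0],[0.0918,-0.0391,0.0507,0.009,0],[0.0918,-0.0415,0.0539,0.0096,0],[0.0918,-0.044,0.057,0.0101,0],[0.0918,-0.0458,0.0594,0.0105,0],[0.0918,-0.047,0.061,0.0108,0]]
  ]
}}

```text
clock: 7.23
position: [0.5074, 0.1161, 0.0895]
ee_rot: [-1.384, -2.816, 0.003]
force: [2.7, -2.5, 2.6]
width: 1.004
```

```bash
python3 st.py 4; python3 rm.py 4
```

```text
t 7.23 stand [ 0.0509 -0.0004  0.0895] yaw err 0.02 F stand [-3.5  -1.72  2.46] Tq [-0.661 -0.678 -0.011]
n 402
-0.09 33 [0.0978 0.1035 0.1097] zmax 0.1095
-0.06 41 [0.097  0.1036 0.1102] zmax 0.1092
-0.03 52 [0.0905 0.1002 0.1088] zmax 0.1131
0.0 66 [0.0864 0.0978 0.1093] zmax 0.1125
0.03 76 [0.0838 0.0971 0.109 ] zmax 0.1121
0.06 65 [0.0876 0.0978 0.1085] zmax 0.1127
0.09 69 [0.0809 0.0955 0.1084] zmax 0.1124
```

View pics/top4c.png

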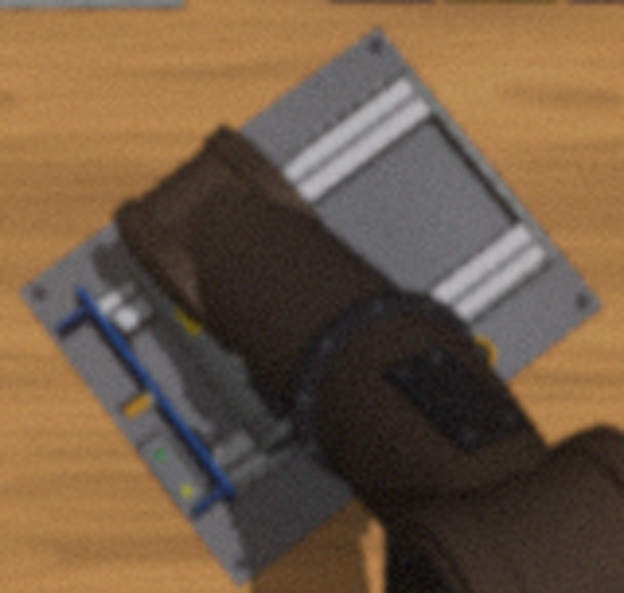

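View pics/side4c.png

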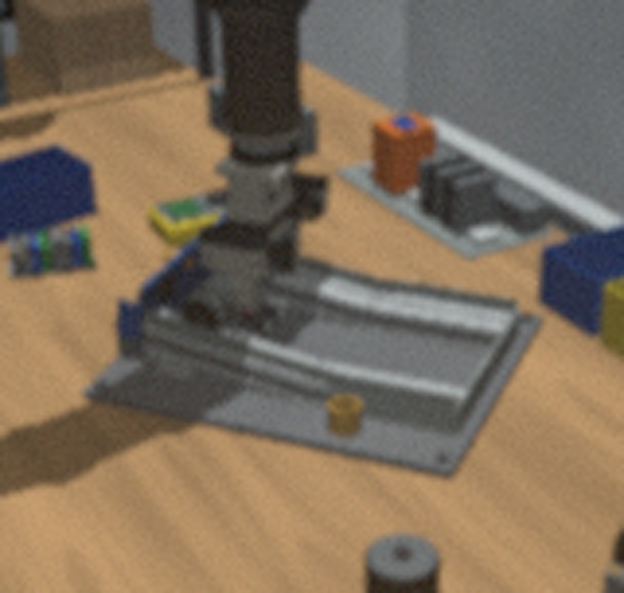

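The roller is square, with its centre at about 0.0855 and 34 mm left to go. For the last stretch I'll slow to 3 mm per row, then 1 mm per row into the stops.

Request:
{"fn": "step_arm", "kwargs": {
  "series": [
    [[0.0918,-0.0018,0.0024,0.0004,0],[0.0918,-0.0037,0.0048,0.0008,0],[0.0918,-0.0055,0.0071,0.0013,0],[0.0918,-0.0073,0.0095,0.0017,0],[0.0918,-0.0092,0.0119,0.0021,0],[0.0918,-0.011,0.0143,0.0025,0],[0.0918,-0.0128,0.0166,0.003,0],[0.0918,-0.0147,0.019,0.0034,0],[0.0918,-0.0165,0.0214,0.0038,0],[0.0918,-0.0183,0.0238,0.0042,0],[0.0918,-0.0189,0.0246,0.0044,0],[0.0918,-0.0195,0.0253,0.0045,0],[0.0918,-0.0201,0.0261,0.0046,0],[0.0918,-0.0208,0.0269,0.0048,0],[0.0918,-0.0214,0.0277,0.0049,0],[0.0918,-0.022,0.0285,0.0051,0],[0.0918,-0.0226,0.0293,0.0052,0],[0.0918,-0.0226,0.0293,0.0052,0]]
  ]
}}

```text
clock: 8.83
position: [0.4873, 0.142, 0.0946]
ee_rot: [1.39, 2.817, -0.006]
force: [11.3, -11.3, -3.0]
width: 0.999
```

```bash
python3 st.py 5
```

```text
t 8.83 stand [ 0.0837 -0.0003  0.0946] yaw err -0.14 F stand [-15.7   -3.17  -3.11] Tq [-2.644 -2.507  0.181]
```

View pics/top5c.png

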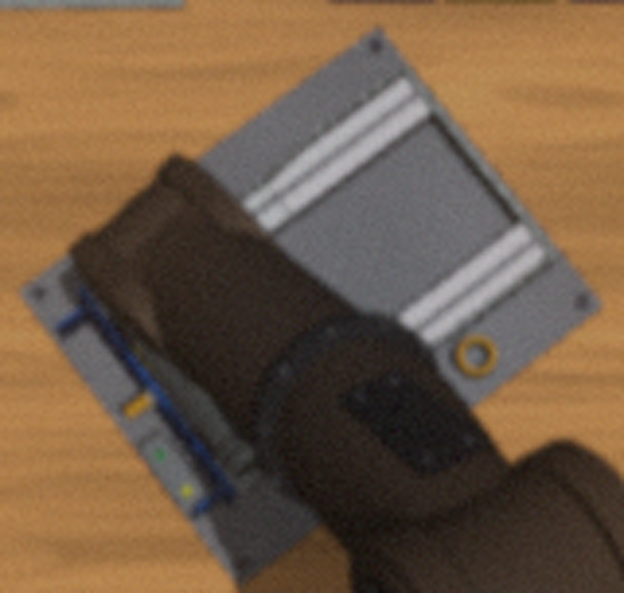

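View pics/side5c.png

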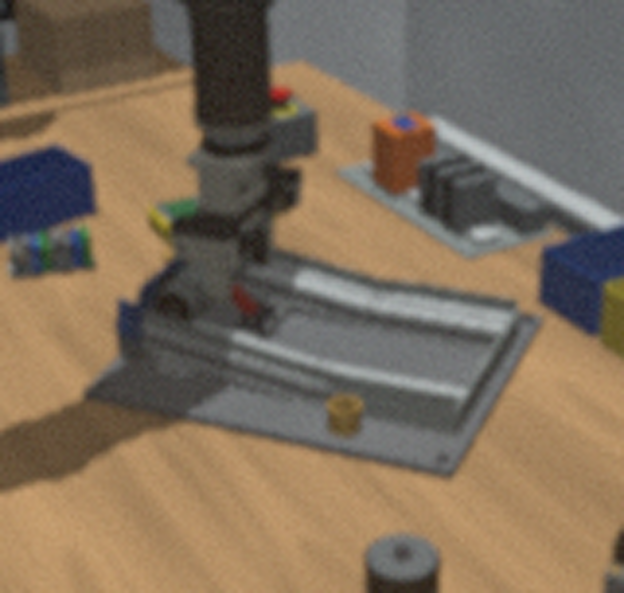

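Force has risen to about 16 N and the TCP stopped at 0.0837, with 0.0855 predicted at home. In the side crop the red pawl shows at (243,300), behind the roller's cap at (172,305), and it looks up. I'll press slightly more, check the pawl closely, then ease back.

Request:
{"fn": "step_arm", "kwargs": {
  "series": [
    [[0.0918,-0.0015,0.0019,0.0002,0],[0.0918,-0.0025,0.0032,0.0003,0],[0.0918,-0.003,0.004,0.0004,0],[0.0918,-0.003,0.004,0.0004,0]]
  ]
}}

```text
clock: 9.27
position: [0.4873, 0.1419, 0.095]
ee_rot: [1.391, 2.811, -0.009]
force: [10.5, -13.4, -2.9]
width: 0.999
```

```bash
python3 st.py 6; python3 - <<'E'
from h import *
a=np.load("pics/side0im.npy") if 0 else None
for n in ("0","2","4","6"):
    im=np.load(f"pics/side{n}im.npy"); hsv=cv2.cvtColor(im,cv2.COLOR_RGB2HSV)
    m=((hsv[...,0]<8)|(hsv[...,0]>172))&(hsv[...,1]>130)
    m[:, :225]=0; m[:,255:]=0; m[:175]=0; m[200:]=0
    v,u=np.nonzero(m); print(n,len(u), (u.mean(),v.mean(),u.min(),u.max(),v.min(),v.max()) if len(u) else None)
im=np.load("pics/side6im.npy")[160:215,190:270]; im2=np.load("pics/side2im.npy")[160:215,190:270]
cv2.imwrite("pics/pawl6.png",cv2.resize(np.vstack([im2,im])[:,:,::-1],None,fx=5,fy=5,interpolation=cv2.INTER_CUBIC))
E
```

```text
t 9.27 stand [ 0.0837 -0.0002  0.095 ] yaw err -0.29 F stand [-16.9   -1.23  -2.96] Tq [-2.889 -2.8    0.874]
0 23 (np.float64(240.0), np.float64(186.6086956521739), np.int64(237), np.int64(243), np.int64(184), np.int64(189))
2 23 (np.float64(240.08695652173913), np.float64(186.65217391304347), np.int64(237), np.int64(243), np.int64(184), np.int64(190))
4 0 None
6 17 (np.float64(240.05882352941177), np.float64(186.7058823529412), np.int64(238), np.int64(243), np.int64(184), np.int64(189))
```

View pics/pawl6.png

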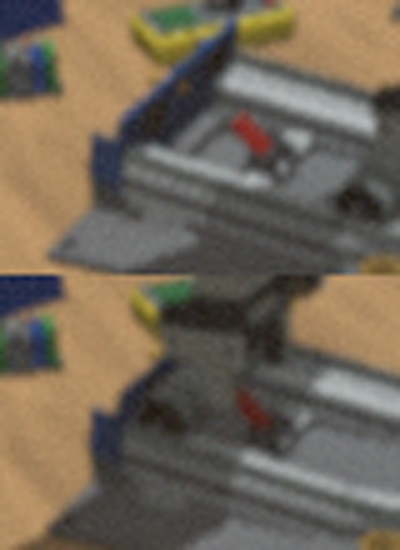

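The pawl's red patch is at the same pixels as when it was up at the start (240,187), and extra push moved nothing, so the roller is hard against the stops. I'll ease back slowly.

Request:
{"fn": "step_arm", "kwargs": {
  "series": [
    [[0.0918,0.0006,-0.0008,0,0],[0.0918,0.0012,-0.0016,0,0],[0.0918,0.0018,-0.0024,-0.0002,0.2],[0.0918,0.0024,-0.0032,-0.0004,0.2],[0.0918,0.0031,-0.004,-0.0005,0.2],[0.0918,0.0037,-0.0048,-0.0006,0.2],[0.0918,0.0049,-0.0063,-0.0008,0.2],[0.0918,0.0061,-0.0079,-0.001,0.2]]
  ]
}}

```text
clock: 10.03
position: [0.4933, 0.1342, 0.0939]
ee_rot: [1.385, 2.814, -0.009]
force: [0.5, -0.8, -0.4]
width: 1.0
```

```bash
python3 st.py 7;  python3 - <<'E'
from h import *
im=np.load("pics/side7im.npy")[150:215,190:270]
cv2.imwrite("pics/pawl7.png",cv2.resize(im[:,:,::-1],None,fx=7,fy=7,interpolation=cv2.INTER_CUBIC))
E
```

```text
t 10.03 stand [ 0.0739 -0.0003  0.0939] yaw err -0.06 F stand [-0.78 -1.07 -0.53] Tq [ 0.015 -0.131 -0.022]
```

View pics/pawl7.png

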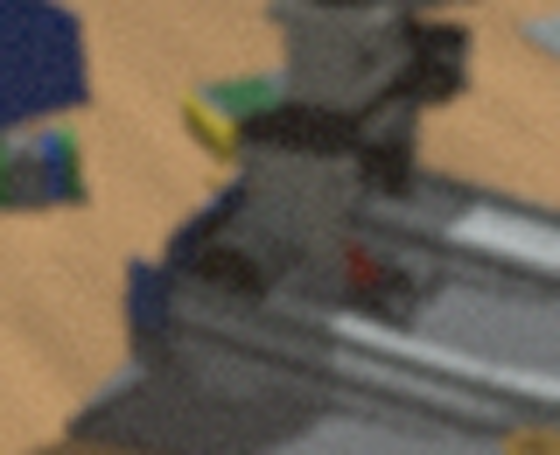

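The force is zero, 10 mm back from contact, and the roller cap hasn't moved. The pawl is holding it. Now I'll take the hand away, back and then up.

Request:
{"fn": "step_arm", "kwargs": {
  "series": [
    [[0.0918,0.0037,-0.0048,-0.0006,0],[0.0918,0.0085,-0.011,-0.0015,0],[0.0918,0.014,-0.018,-0.002,0],[0.0918,0.018,-0.024,0.004,0],[0.0918,0.022,-0.029,0.02,0],[0.0918,0.024,-0.032,0.045,0],[0.0918,0.026,-0.04,0.075,0],[0.0918,0.03,-0.05,0.105,0],[0.0918,0.04,-0.08,0.13,0],[0.0918,0.05,-0.11,0.15,0],[0.0918,0.06,-0.14,0.16,0],[0.0918,0.06,-0.17,0.16,0],[0.0918,0.06,-0.2,0.16,0],[0.0918,0.06,-0.23,0.16,0],[0.0918,0.06,-0.25,0.16,0],[0.0918,0.06,-0.25,0.16,0],[0.0918,0.06,-0.25,0.16,0]]
  ]
}}

```text
clock: 11.55
position: [0.5533, -0.1183, 0.2541]
ee_rot: [1.392, 2.811, -0.009]
force: [0.6, 1.3, -0.3]
width: 1.001
```

```bash
python3 st.py 8; sed -i 's/S\[:,0\]<.12)/S[:,0]<.14)/' rm.py; python3 rm.py 8; python3 - <<'E'
from h import *
im=np.load("pics/side8im.npy"); hsv=cv2.cvtColor(im,cv2.COLOR_RGB2HSV)
m=((hsv[...,0]<8)|(hsv[...,0]>172))&(hsv[...,1]>130); m[:, :225]=0; m[:,255:]=0; m[:175]=0; m[200:]=0
v,u=np.nonzero(m); print(len(u),u.mean(),v.mean(),v.min(),v.max())
im=im[150:215,190:270]
cv2.imwrite("pics/pawl8.png",cv2.resize(im[:,:,::-1],None,fx=7,fy=7,interpolation=cv2.INTER_CUBIC))
a=np.load("pics/top0im.npy");b=np.load("pics/top8im.npy"); cv2.imwrite("pics/top8.png",b[:,:,::-1])
E
```

```text
t 11.55 stand [-0.1627  0.1064  0.2541] yaw err -0.32 F stand [ 0.81 -2.42 -0.38] Tq [ 0.016 -0.084  0.015]
n 848
-0.09 118 [0.0946 0.1153 0.1364] zmax 0.1155
-0.06 120 [0.0949 0.1161 0.137 ] zmax 0.1173
-0.03 124 [0.0946 0.1163 0.1376] zmax 0.116
0.0 121 [0.0948 0.1161 0.1365] zmax 0.116
0.03 127 [0.0944 0.1162 0.1367] zmax 0.1166
0.06 127 [0.0951 0.1158 0.1369] zmax 0.1162
0.09 111 [0.0954 0.1166 0.1366] zmax 0.1161
27 239.7037037037037 186.5185185185185 183 189
```

View pics/top8c.png

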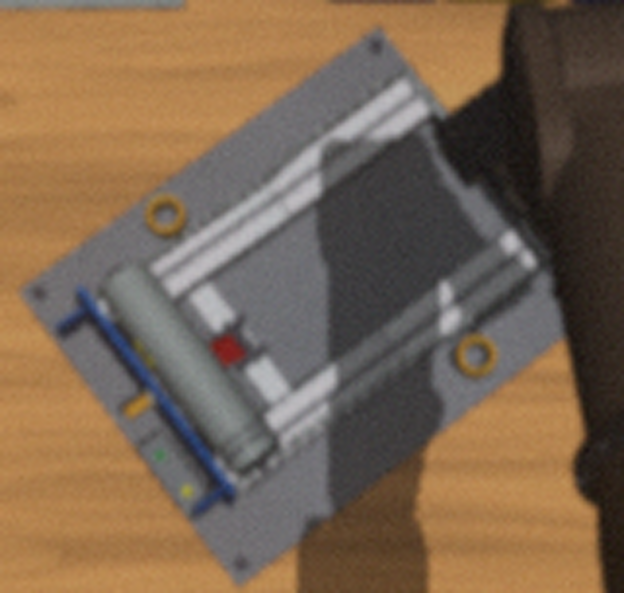

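View pics/pawl8.png

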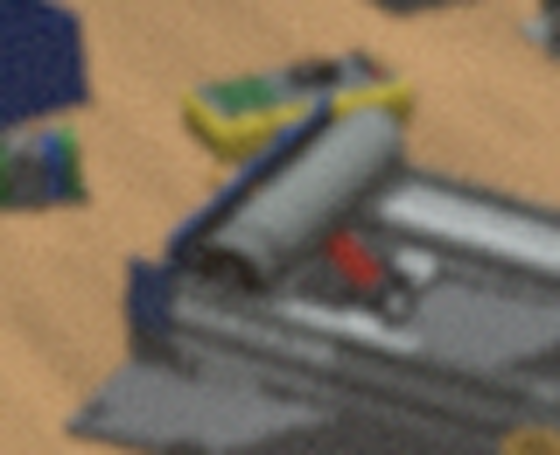

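View pics/top8.png

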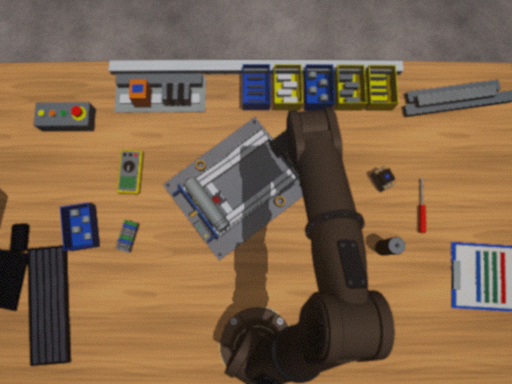

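The roller lies against the blue stop with the pawl up behind it, at (228,348) in the top crop. The bystanders are where they were. The x<0.14 cut in my depth filter clips the roller's front, so I'll verify the centre with a circle fit.

```bash
python3 - <<'E'
from h import *
from scipy.optimize import least_squares
def fit(n,x0,xm):
    D=np.load(f"pics/top{n}.npy"); v,u=np.mgrid[110:262,158:318]; S=tos(dep("top",np.c_[u.ravel(),v.ravel()],D)); S[:,2]-=.002
    h=S[:,2]-(.042+.1405*np.maximum(S[:,0]+.04,0))
    q=S[(h>.032)&(h<.056)&(abs(S[:,1])<.095)&(abs(S[:,0]-x0)<.024)&(S[:,0]<xm)]
    f=lambda p:np.hypot(q[:,0]-p[0]-p[1]*q[:,1],q[:,2]-p[2])-.025
    r=least_squares(f,[x0,0,.09],loss="soft_l1",f_scale=.002).x
    s=r[0]+.04; z=r[2]-.042; a=np.deg2rad(8)
    print(n,len(q),r.round(4),"ramp x,z",(s*np.cos(a)+z*np.sin(a)).round(4),(-s*np.sin(a)+z*np.cos(a)).round(4))
fit(0,-.08,1);fit(3,.0078,1);fit(8,.117,.135);fit(8,.119,.13)
for n in ("0","8"):
    im=np.load(f"pics/top{n}im.npy"); P=tow([[.1199,y,.0897] for y in(-.1,.1)]); print(proj("top",P).round(1))
# y extent
D=np.load("pics/top8.npy"); v,u=np.mgrid[110:262,158:318]; S=tos(dep("top",np.c_[u.ravel(),v.ravel()],D))
q=S[(S[:,2]>.098)&(abs(S[:,0]-.115)<.015)]; print("y ext",np.percentile(q[:,1],[.5,99.5]))
E
```

```text
0 692 [-0.0783  0.0002  0.1107] ramp x,z -0.0284 0.0733
3 484 [0.01   0.0005 0.0734] ramp x,z 0.0538 0.0241
8 707 [0.1166 0.0021 0.0887] ramp x,z 0.1616 0.0245
8 588 [0.1167 0.0034 0.0887] ramp x,z 0.1617 0.0245
[[188.4 181.7]
 [223.7 228.3]]
[[188.4 181.7]
 [223.7 228.3]]
y ext [-0.10272907  0.25572262]
```

```bash
python3 - <<'E'
from cell import arm,observe
print(observe()["clock"],abs(observe()["dq"]).max()); print(arm.sign_off())
E
```

```text
11.65 0.017299604339588923
the job is handed in; nothing more can be done
None
```

I pushed the roller up the ramp with the two open fingertips, and it lies home against the stops with the pawl up behind it. The hand was clear of everything when I handed the job in at 11.65 s.

**The push:** I pushed at about 48 mm/s, slowing near the top. Force readings and images at each stop showed the fingers on the roller and the roller square. At the stops the force rose to about 16 N and pressing harder moved nothing. I eased back 10 mm, the force fell to zero, and the roller stayed put.

**Last checks:**

| Check | Measured | Required |
|---|---|---|
| Centre up the slope (depth fit) | about 162 mm | 159 to 169 mm |
| Centre above the rails | 24.5 mm | 20 to 30 mm |
| Skew | about 0.002 to 0.003 rad | under 0.06 rad |

- **Pawl:** its red patch sits at the same pixels as when it was up at the start.
- **Bystanders:** they looked unmoved in the last top view.

**What disagreed or failed:**
- **Position along the slope:** the depth fit puts the roller about 3 mm short of nominal home. The hand's position at the stops suggested about 163 mm. Both are in range and fit the calibration error or the roller settling back on the pawl.
- **Reference fit:** the same fit failed on the first image (centre height 0.111 m), so that image gives no cross-check.
- **Sideways position:** the final side-to-side depth measurement picked up other objects on one side. I relied on the top view, which shows the roller between the guides.

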